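# Restock the teapot display: caddy forward, new set built up behind it

## Task

The front place on the display board, the cork mat at the end with the blank price card, has been sold empty: move the tea caddy forward onto the middle of that mat. Then build the new set in the freed place behind it, in this order: the round stand on the middle of the back mat, the small teapot sitting down in the stand's hollow with its spout and handle lying across the board, and last the lid that fits it, fully home. Put each thing down upright without letting it drop, and leave the big pot's lid and the tea cup where they are.

Things in the scene. Friction and masses are not known exactly. Their poses are not given: they have to be found in the camera images.
- board: Dark board, 330 long (its x) x 120 wide (its y), top 22 above the table; cannot move, but lies elsewhere at each start. Origin: on the table under its middle. Two flush round cork mats, 80 diameter, on its centre line at x = +75 and -75. At its front end (+x, the visitors' side, away from the robot) stands a blank card, 70 wide, to 48 above the board, 75 beyond the front mat's centre.
- mat_front (a point): Centre of the front cork mat, on the board's upper face (22 above the table), the mat nearer the price card; axes as the board's. Empty at the start.
- mat_back (a point): Centre of the back cork mat, on the board's upper face (22 above the table), the mat nearer the robot; axes as the board's. The caddy stands about on it at the start.
- caddy: Tea caddy of brown stoneware with its cap fixed on: a straight round jar, 58 diameter up to 60 high, then a cap 61 diameter to 75 high with a small knob, 87 in all; 0.18 to 0.36 kg. Origin: centre of its underside, z up. Stands on the back mat at the start.
- stand: Round brown stoneware stand (a thick saucer), 64 outer diameter, 18 high, with a hollow of 56 diameter and 7 deep in its top (hollow floor 11 above its underside); about 0.1 kg. Origin: centre of its underside, z up. Lies upright on the table.
- pot: Small lidless brown teapot standing on the table: 44 foot, 64 diameter belly (nearly straight-sided from 19 to 35 high), 51 rim at 50 high with a round mouth of 42. Spout along its +x, tip 64 from the axis and 57 high; ear handle on -x, to 61 from the axis. 0.12 to 0.24 kg. Grip the belly across its y axis. Origin: centre of its underside, z up; seated, it is 11 above the stand's origin.
- lid: The small teapot's lid, brown stoneware, right way up on the table: a 34 diameter neck 8 high below (4 play all round in the mouth), a 51 diameter cap from 8 to 14 high, a round knob of 15 diameter from 14 to 32 high (straight from 17 to 27) to grip it by. About 0.035 kg. Origin: centre of the neck's underside, z up; seated, it is 42 above the pot's origin.
- big_lid: The lid of the big lidless pot that stands on the steel turntable at the far left: the same shape but larger, 78 diameter cap, 58 diameter neck, 17 diameter knob, 32 high. Does not fit the small teapot; to be left where it lies. Origin: centre of its underside.
- cup: Small brown tea cup without handle, 56 diameter at the rim, 36 high, standing on the table near the left edge of the work area (+y); a bystander, to be left where it stands. Origin: centre of its underside.
There are look-alikes about, which are no part of the job. What is shaped like the lid but blue or yellow is not meant.

How it is judged (in metres and radians):
On the way, in this order (a step that is already met when the one before it is completed fails the run):
1. the caddy stands on the front mat, let go (horizontal distance between caddy and mat_front below 0.015 m and angle between caddy's own z axis and vertical below 0.08 rad and z of caddy in the frame of mat_front between -0.003 and 0.004 m and linear speed of caddy below 0.02 m/s and contact force between caddy and the fingers below 0.1 N), for 0.2 s.
2. the stand lies on the back mat, let go (horizontal distance between stand and mat_back below 0.015 m and angle between stand's own z axis and vertical below 0.08 rad and z of stand in the frame of mat_back between -0.003 and 0.004 m and linear speed of stand below 0.02 m/s and contact force between stand and the fingers below 0.1 N), for 0.2 s.
3. the small teapot sits in the stand, spout and handle across the board, let go (horizontal distance between pot and stand below 0.007 m and angle between pot's own z axis and vertical below 0.08 rad and angle between the x axis of pot and the y axis of board, either way round below 0.35 rad and z of pot in the frame of stand between 0.008 and 0.014 m and linear speed of pot below 0.02 m/s and contact force between pot and the fingers below 0.1 N), for 0.2 s.
4. the small lid is home in the teapot's mouth, let go (horizontal distance between lid and pot below 0.006 m and angle between lid's own z axis and vertical below 0.08 rad and z of lid in the frame of pot between 0.039 and 0.045 m and linear speed of lid below 0.02 m/s and contact force between lid and the fingers below 0.1 N), for 0.2 s.
At the end, for the whole second after the job is handed in: Caddy on the front mat, stand on the back mat (centred to 15 mm); pot on the floor of the stand's hollow (to 7 mm), spout line within 0.35 rad of square across the board, either way round; small lid fully down in the pot (to 6 mm); all upright, released, at rest (all of step 1 and all of step 2 and all of step 3 and all of step 4); the robot touches nothing.
It fails at once if something is dropped: caddy, stand, teapot or lid moves faster than 0.45 m/s (a fall of about 10 mm) while the fingers do not touch it ((linear speed of caddy above 0.45 m/s and contact force between caddy and the fingers below 0.1 N) or (linear speed of stand above 0.45 m/s and contact force between stand and the fingers below 0.1 N) or (linear speed of pot above 0.45 m/s and contact force between pot and the fingers below 0.1 N) or (linear speed of lid above 0.45 m/s and contact force between lid and the fingers below 0.1 N)).
It fails at once if the big lid is moved by more than 25 mm (distance of big_lid from where it was at the start of the episode above 0.025 m).
It fails at once if the tea cup is moved by more than 25 mm (distance of cup from where it was at the start of the episode above 0.025 m).
It also fails if it takes over 109 s, if anything falls off the work surface, if the arm or the gripper's body presses on something with over 40 N, if the wrist force passes 120 N, or if a joint passes its speed limit or range.

## Robot

A 7-joint arm with a two-finger parallel gripper is mounted at the origin on the work surface. World frame = base frame: x ahead of the robot, y to its left, z up, the work surface at z = 0. Lengths are in m, angles in degrees, forces in N, time in s.
With the tool pointing down it reaches from about 0.4 to 0.85 m from the base axis. Payload 4.5 kg.
Tool frame: the origin (TCP) lies midway between the tips of the shut fingers; the grasp point (between the pads) lies 19 mm behind it (bot.grasp_offset is the distance from the TCP to the grasp point, in m); x points along the fingers, y is the direction in which the jaws open and shut, and the axes are right-handed (so a half turn about x gives the same grasp; the last joint's range is limited). The gripper opens to 88 mm and grips with 3 to 60 N. Pads are 18 mm wide; open, the fingers measure 123 mm over their backs; the gripper's body (75 mm by 187 mm) begins 45 mm behind the grasp point.
Start: joints at [-66.99, 39.483, -11.15, 89.685, 9.013, 51.709, -12.324], TCP at [0.225, 0.583, 0.239] pointing down, gripper open.
Joint ranges: [-172.22, 172.22], [-26.19, 119.32], [-84.43, 86.54], [7.71, 146.69], [-57.33, 237.33], [2.42, 119.75], [-152.13, 152.13]. Speed limits (degrees/s): [147.25, 147.25, 180, 180, 180, 180, 180].

## Interface

Orientations are given as a 3x3 rotation matrix whose columns are the frame's x, y, z axes.
In Python, from rig import bot gives the robot as it stands.
- The arm moves only by the shell command python3 -m creep 'ROWS' [OPENING] [FORCE]. ROWS is JSON, a list of rows, each an object of numbers: "tx", "ty", "tz": the shift along the world's x, y, z in mm; "wx", "wy", "wz": the turn, a rotation vector about the world's x, y, z in rad. A call has 1 to 8 rows; each row is the pose to reach, as a shift and turn from the pose commanded when the call began; what a row does not reach only later rows make up. A row lasts 1/8 s, in which the tool goes at most 62.5 mm and 10.7 degrees, less where a joint would pass 70% of its speed; a pose out of reach is approached as far as the arm can. A call with a gripper value outside its range is refused whole. OPENING is the finger opening in mm, from 0 to 88.1, set as the call begins (- or left out, the last holds). The fingers move at their own pace and stop on an object; FORCE is the grip in N (left out, the last holds). Time passes only in rows, so rows that repeat a pose let the fingers close. It gives the time, the measured TCP pose, the force and the opening at its end, in the units of the state.
- bot.state(): the state, without advancing time (a new reading comes with each control period).
- bot.grab_frame(name): name is "scene" or "top" or "wrist"; returns a dict with "color" (400x640x3 uint8, red, green, blue), "fx", "fy", "cx", "cy" (pixels), "R" (3x3) and "t" (3): a world point X has camera coordinates R X + t; the wrist camera has in their place "hand_eye" (4x4, takes a point from camera to tool coordinates, whose origin is the TCP and whose axes are the tool frame's). Camera axes: x right, y down, z forward; pixel columns grow to the right and rows downward; lengths in m; the calibration is good to about 2 mm. A picture is of the moment at which its call begins: read the wrist's pose just before it. There is no depth.
- bot.job_done(): hands the job in, once; it reports no verdict.
Trained networks look in the newest picture that a camera, given by its name, has taken for a name from the list of things; names that differ only in an ending like _2 or _b are one class to them, and where a whole thing is asked for, a point or a joint stands for the part that bears it (a point fixed in the world has none). Each returns a list of dicts, best first, with "score" (0 to 1); they miss things now and then, are a little off and sometimes report something else, mostly with a low value. They report only what shows in the picture. A call takes as long as a camera call. They do not tell look-alikes from the thing itself.
- bot.recognise(label, camera): "location" ([x, y, z] in m, in the coordinates of the camera as it stood for that picture, good to about 4 mm: the middle of the surface that is visible of it).
- bot.silhouettes(label, camera): "mask" (400x640 bool, what is visible of it).
The state is a dict: "time": time; "joints": joint angles; "dq": joint speeds; "tau": joint torques, N m; "position": TCP position; "orientation": TCP orientation; "ft_force": force on the tool from outside, world axes, zero at the start; "moment": the same for the moment, N m; "gripper_width": finger opening in m.
Only numpy, scipy, OpenCV 4.12 (cv2) and the standard library are available. Lean on these libraries where they do the work, as an engineer would, in place of code of your own. Each camera call takes 0.05 s, during which the arm holds its last target. There are 200 camera calls.

## Working session

There is one attempt and no reset: what is moved stays moved. The work goes in short steps, Python scripts to look and compute and a shell command to move; the robot and the scene stay as the last step left them, time stands still between calls to the robot, and variables do not carry over. Pictures are saved under pics/ and viewed, about 12 in all and at most 16, crops included, and the job is handed in when it is done.

```bash
mkdir -p pics; ls; cat > h.py <<'E'
from rig import bot
import numpy as np, cv2
def grab(n):
    s=bot.state(); f=bot.grab_frame(n)
    if n=="wrist":
        T=np.array(f["hand_eye"]); R0=np.array(s["orientation"]); p=np.array(s["position"])
        Rc=R0@T[:3,:3]; tc=R0@T[:3,3]+p
        f["R"]=Rc.T; f["t"]=-Rc.T@tc
    f["R"]=np.array(f["R"]); f["t"]=np.array(f["t"])
    return f
def ray(f,uv):
    d=f["R"].T@np.array([(uv[0]-f["cx"])/f["fx"],(uv[1]-f["cy"])/f["fy"],1]); return -f["R"].T@f["t"],d
def atz(f,uv,z):
    c,d=ray(f,uv); return c+d*(z-c[2])/d[2]
def tri(obs):
    A=np.zeros((3,3));b=np.zeros(3)
    for f,uv in obs:
        c,d=ray(f,uv); d/=np.linalg.norm(d); P=np.eye(3)-np.outer(d,d); A+=P;b+=P@c
    return np.linalg.solve(A,b)
def proj(f,X):
    p=f["R"]@np.array(X)+f["t"]; return np.array([p[0]/p[2]*f["fx"]+f["cx"],p[1]/p[2]*f["fy"]+f["cy"]])
def world(f,p): return f["R"].T@(np.array(p)-f["t"])
def save(f,n): cv2.imwrite("pics/"+n,f["color"][:,:,::-1])
E
python3 - <<'E'
from h import *
s=bot.state(); print(s["time"],s["position"],np.round(s["orientation"],3).tolist(),bot.grasp_offset)
for n in ("top","scene"):
    f=grab(n); save(f,n+"0.png"); print(n,(-f["R"].T@f["t"]).round(3),f["fx"])
    for l in ["board","caddy","stand","pot","lid","big_lid","cup"]:
        for r in bot.recognise(l,n)[:4]: print(l,round(r["score"],2),world(f,r["location"]).round(3), proj(f,world(f,r["location"])).round())
E
```

```text
pics
0.0 [0.22453368 0.58258429 0.23791251] [[-0.001, 0.359, 0.933], [-0.002, 0.933, -0.359], [-1.0, -0.002, 0.0]] 0.0187
top [0.5   0.064 0.806] 362.1406495789012
board 0.77 [ 0.579 -0.009  0.024] [353. 176.]
board 0.4 [ 0.606 -0.261  0.013] [468. 166.]
board 0.38 [ 0.425 -0.27   0.036] [476. 251.]
caddy 0.83 [0.491 0.003 0.1  ] [350. 217.]
stand 0.68 [ 0.606 -0.257  0.013] [467. 166.]
pot 0.95 [ 0.425 -0.27   0.035] [476. 251.]
lid 0.93 [0.614 0.283 0.014] [221. 157.]
lid 0.85 [0.63  0.391 0.011] [173. 148.]
lid 0.59 [0.64  0.183 0.005] [267. 147.]
big_lid 0.79 [0.42  0.288 0.011] [216. 245.]
cup 0.74 [0.423 0.288 0.008] [216. 244.]
cup 0.56 [0.524 0.386 0.013] [173. 197.]
cup 0.35 [ 0.425 -0.272  0.033] [476. 251.]
scene [ 1.138 -0.351  0.696] 362.37426553209514
board 0.89 [ 0.613 -0.026  0.025] [313. 228.]
caddy 0.79 [ 0.502 -0.007  0.083] [294. 184.]
pot 0.6 [ 0.439 -0.266  0.039] [194. 224.]
lid 0.74 [0.62  0.284 0.014] [404. 185.]
lid 0.7 [0.633 0.382 0.01 ] [431. 175.]
lid 0.62 [0.648 0.179 0.009] [383. 207.]
big_lid 0.82 [0.428 0.284 0.014] [361. 153.]
cup 0.68 [0.518 0.369 0.027] [401. 154.]
```

View pics/top0.png

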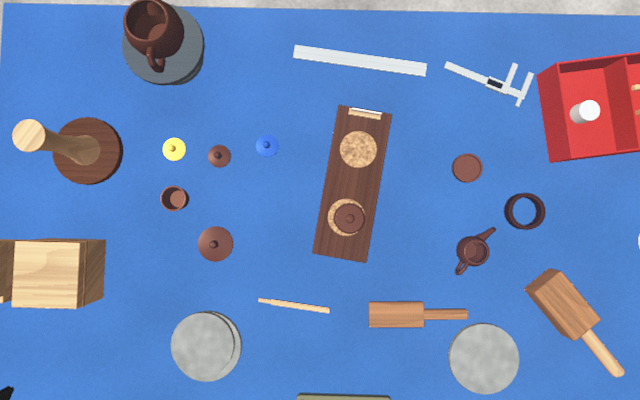

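View pics/scene0.png

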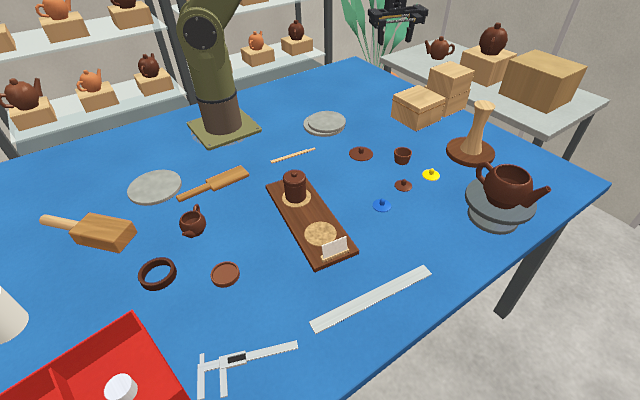

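Top view: caddy (347,217), empty front mat (358,149) with the card beyond; stand (467,168); pot (473,250) with spout upper right; brown lid (219,156), between the yellow and blue look-alikes; big lid (215,243); cup (173,198). The scene view agrees. Next I measure from both views.

```bash
cat > m.py <<'E'
from h import *
F={n:grab(n) for n in("top","scene")}
def cen(m):
    ys,xs=np.nonzero(m); return np.array([xs.mean(),ys.mean()])
# front mat by cork colour
obs=[]
for n,f in F.items():
    hsv=cv2.cvtColor(f["color"],cv2.COLOR_RGB2HSV)
    m=((hsv[...,0]>8)&(hsv[...,0]<25)&(hsv[...,2]>140)&(hsv[...,1]>60)).astype(np.uint8)
    k,lab,st,ce=cv2.connectedComponentsWithStats(cv2.morphologyEx(m,cv2.MORPH_CLOSE,np.ones((3,3))))
    c={"top":(358,149),"scene":(320,234)}[n]; i=lab[c[1],c[0]]
    print("mat",n,ce[i].round(1),st[i],atz(f,ce[i],.022).round(4)); obs.append((f,ce[i]))
print("mat tri",tri(obs).round(4))
f=F["top"]
for l in ["board","caddy","stand","pot","lid","big_lid","cup"]:
    o=[]
    for n,f in F.items():
        for r in bot.silhouettes(l,n)[:3]:
            m=r["mask"]; c=cen(m); 
            print(l,n,round(r["score"],2),c.round(1),int(m.sum()),"z0",atz(f,c,0.02).round(4))
            if l=="board" and n=="top":
                rc=cv2.minAreaRect(cv2.findContours(m.astype(np.uint8),0,2)[0][0]); print(cv2.boxPoints(rc).round(1).tolist(),[atz(f,p,.022)[:2].round(4).tolist() for p in cv2.boxPoints(rc)])
            if l=="pot" and r is bot.silhouettes(l,n)[0]: pass
E
python3 m.py
```

```text
mat top [357.8 148.9] [ 339  131   38   37 1107] [ 0.6375 -0.0176  0.022 ]
mat scene [319.7 232.9] [304 221  33  26 628] [ 0.6353 -0.0205  0.022 ]
mat tri [ 0.6364 -0.0191  0.0222]
board top 0.71 [351.5 179.8] 7661 z0 [ 0.5699 -0.0055  0.02  ]
[[310.29998779296875, 252.60000610351562], [337.20001220703125, 103.5], [392.3999938964844, 113.4000015258789], [365.5, 262.5]] [[0.4103, 0.0799], [0.7363, 0.0297], [0.7172, -0.0913], [0.3922, -0.0393]]
board scene 0.78 [313.5 227.1] 3948 z0 [ 0.6083 -0.0212  0.02  ]
caddy top 0.69 [351.5 179.7] 7716 z0 [ 0.57   -0.0054  0.02  ]
caddy top 0.63 [348.7 217.6] 770 z0 [ 0.4876 -0.0011  0.02  ]
caddy scene 0.56 [294.7 185.7] 625 z0 [0.4441 0.0248 0.02  ]
caddy scene 0.17 [313.6 227.3] 3977 z0 [ 0.6092 -0.0212  0.02  ]
stand top 0.83 [466.3 167.2] 713 z0 [ 0.6035 -0.254   0.02  ]
stand scene 0.87 [224.5 274. ] 581 z0 [ 0.6095 -0.263   0.02  ]
stand scene 0.25 [313.6 227.4] 3961 z0 [ 0.6092 -0.0215  0.02  ]
pot top 0.78 [472.3 249.8] 1022 z0 [ 0.4254 -0.2685  0.02  ]
pot top 0.29 [173.5 198. ] 570 z0 [0.5206 0.381  0.02  ]
pot scene 0.58 [192.4 222.1] 645 z0 [ 0.411  -0.2644  0.02  ]
lid top 0.72 [173.4 148.4] 435 z0 [0.6292 0.3858 0.02  ]
lid top 0.72 [266.2 145.2] 393 z0 [0.6411 0.1825 0.02  ]
lid scene 0.64 [403.5 185. ] 162 z0 [0.6242 0.2772 0.02  ]
lid scene 0.61 [381.5 204.6] 161 z0 [0.6477 0.1727 0.02  ]
lid scene 0.46 [430.9 174.7] 110 z0 [0.6377 0.3747 0.02  ]
big_lid top 0.76 [214.8 243.1] 993 z0 [0.4251 0.2873 0.02  ]
big_lid scene 0.76 [360.3 153.2] 324 z0 [0.4324 0.2759 0.02  ]
big_lid scene 0.42 [225.  274.1] 609 z0 [ 0.6106 -0.2622  0.02  ]
cup top 0.94 [173.4 197.9] 557 z0 [0.5206 0.3813 0.02  ]
cup scene 0.58 [401.8 154.8] 240 z0 [0.5158 0.3755 0.02  ]
```

```bash
python3 - <<'E'
import cv2
a=cv2.imread("pics/top0.png"); b=cv2.imread("pics/scene0.png")
def z(i,x,y): return cv2.resize(i[y:y+60,x:x+80],None,fx=5,fy=5,interpolation=cv2.INTER_CUBIC)
import numpy as np
cv2.imwrite("pics/z.png",np.vstack([np.hstack([z(a,430,215),z(a,430,140)]),np.hstack([z(b,155,190),z(a,310,180)])]))
E
```

```text
(no output)
```

View pics/z.png

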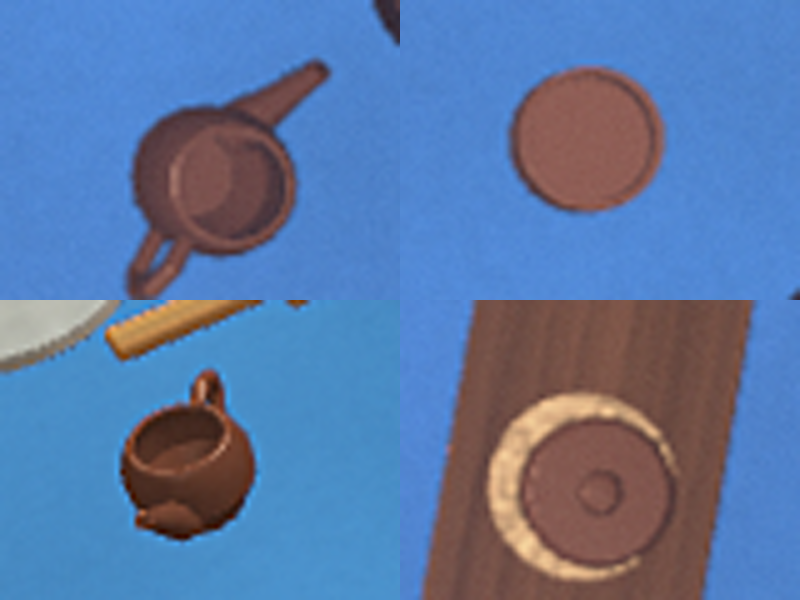

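Crops: pot rim centre ≈ (476.6,252.6), spout tip ≈ (493.6,229), handle end ≈ (459,271); stand is hollow-up at (467,168); caddy knob at (350.2,218.2), caddy upright on the back mat.

```bash
python3 - <<'E'
from h import *
f=grab("top")
g=grab("scene")
k=atz(f,(350.2,218.2),.108);print("caddy",k.round(4), "scene knob pred",proj(g,k))
print("caddy body from scene mask",tri([(f,(348.7,217.6)),(g,(294.7,185.7))]).round(4))
p=atz(f,(476.6,252.6),.05);s=atz(f,(493.6,229),.057);h=atz(f,(459,271),.035)
d=s-h;print("pot",p.round(4),"spout",s.round(4),h.round(4),np.degrees(np.arctan2(d[1],d[0])),np.degrees(np.arctan2(*(s-p)[1::-1])))
print("rim tri",tri([(f,(476.6,252.6)),(g,(155+180/5,190+(437-300)/5))]).round(4))
print("stand top",atz(f,(430+(588-400)/5,140+140/5),.018).round(4),"tri",tri([(f,(466.8,167.5)),(g,(224.8,272.8))]).round(4))
print("lid",tri([(f,(219,156)),(g,(403.5,185))]).round(4))
E
```

```text
caddy [0.4879 0.0033 0.108 ] scene knob pred [294.23256766 172.16274064]
caddy body from scene mask [0.4879 0.0018 0.0624]
pot [ 0.4226 -0.2648  0.05  ] spout [ 0.4725 -0.2962  0.057 ] [ 0.3815 -0.2347  0.035 ] -34.06571220767929 -32.176033435424415
rim tri [ 0.4225 -0.2654  0.0478]
stand top [ 0.6021 -0.2577  0.018 ] tri [ 0.6031 -0.2591  0.0137]
lid [0.6161 0.2877 0.0094]
```

```bash
python3 -m creep '[{"tx":22,"ty":-48,"wz":0.03},{"tx":44,"ty":-97,"wz":0.06},{"tx":66,"ty":-145,"wz":0.09},{"tx":88,"ty":-193,"wz":0.12},{"tx":110,"ty":-241,"wz":0.15},{"tx":132,"ty":-290,"wz":0.18},{"tx":154,"ty":-338,"wz":0.21},{"tx":176,"ty":-386,"wz":0.211}]' 88
python3 -m creep '[{"tx":22,"ty":-48},{"tx":44,"ty":-97},{"tx":66,"ty":-145},{"tx":87,"ty":-194},{"tx":87,"ty":-194},{"tx":87,"ty":-194}]'
```

```text
validation failed for argument at $[0]...
validation failed for argument at $[0]...
```

```bash
python3 -m creep '[{"tx":22,"ty":-48,"tz":0,"wx":0,"wy":0,"wz":0.03},{"tx":44,"ty":-97,"tz":0,"wx":0,"wy":0,"wz":0.06},{"tx":66,"ty":-145,"tz":0,"wx":0,"wy":0,"wz":0.09},{"tx":88,"ty":-193,"tz":0,"wx":0,"wy":0,"wz":0.12},{"tx":110,"ty":-241,"tz":0,"wx":0,"wy":0,"wz":0.15},{"tx":132,"ty":-290,"tz":0,"wx":0,"wy":0,"wz":0.18},{"tx":154,"ty":-338,"tz":0,"wx":0,"wy":0,"wz":0.21},{"tx":176,"ty":-386,"tz":0,"wx":0,"wy":0,"wz":0.211}]' 88
```

```text
time: 2.85
position: [0.4015, 0.1958, 0.239]
orientation: [[0.001, 0.156, 0.988], [0.001, 0.988, -0.156], [-1.0, 0.001, 0.001]]
ft_force: [0.8, -0.3, -1.0]
gripper_width: 0.0881
```

```bash
python3 -m creep '[{"tx":22,"ty":-48,"tz":0,"wx":0,"wy":0,"wz":0},{"tx":44,"ty":-97,"tz":0,"wx":0,"wy":0,"wz":0},{"tx":66,"ty":-145,"tz":0,"wx":0,"wy":0,"wz":0},{"tx":86,"ty":-193,"tz":0,"wx":0,"wy":0,"wz":0},{"tx":86,"ty":-193,"tz":0,"wx":0,"wy":0,"wz":0},{"tx":86,"ty":-193,"tz":0,"wx":0,"wy":0,"wz":0}]'
python3 - <<'E'
from h import *
f=grab("wrist"); save(f,"w1.png")
print(np.round(f["R"],2).tolist(),(-f["R"].T@f["t"]).round(3))
for l in("caddy","board"):
    for r in bot.recognise(l,"wrist"): print(l,r["score"],world(f,r["location"]))
print("knob pred",proj(f,[.488,.003,.109]),"mat",proj(f,[.6364,-.019,.022]))
E
```

```text
time: 3.6
position: [0.4865, 0.0048, 0.2388]
orientation: [[-0.0, 0.156, 0.988], [0.001, 0.988, -0.156], [-1.0, 0.001, -0.0]]
ft_force: [-0.4, 1.0, -0.5]
gripper_width: 0.088
[[0.16, 0.99, 0.0], [0.95, -0.15, 0.27], [0.26, -0.04, -0.96]] [0.419 0.015 0.385]
caddy 0.79 [0.4832805  0.00250419 0.09547916]
board 0.83 [ 0.54295137 -0.00547735  0.02479611]
knob pred [313.19507616 193.03432617] mat [314.52260185 276.70678383]
```

View pics/w1.png

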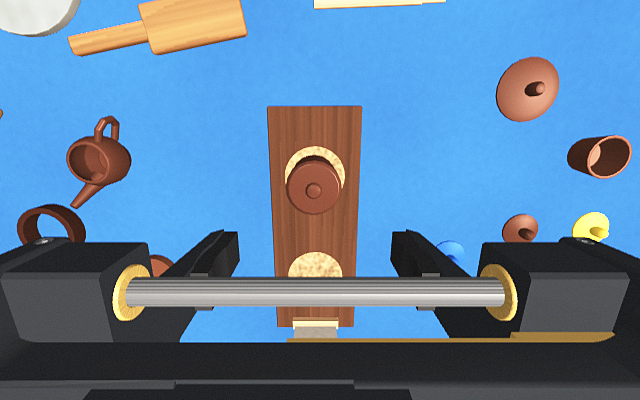

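Wrist view: knob seen at (313,190) against (313,193) predicted, and the board lies square between the fingers. I'll descend and grip.

```bash
python3 -m creep '[{"tx":1,"ty":-2,"tz":-50,"wx":0,"wy":0,"wz":0},{"tx":1,"ty":-2,"tz":-100,"wx":0,"wy":0,"wz":0},{"tx":1,"ty":-2,"tz":-140,"wx":0,"wy":0,"wz":0},{"tx":1,"ty":-2,"tz":-170,"wx":0,"wy":0,"wz":0},{"tx":1,"ty":-2,"tz":-188,"wx":0,"wy":0,"wz":0},{"tx":1,"ty":-2,"tz":-188,"wx":0,"wy":0,"wz":0}]'
python3 -m creep '[{"tx":0,"ty":0,"tz":0,"wx":0,"wy":0,"wz":0},{"tx":0,"ty":0,"tz":0,"wx":0,"wy":0,"wz":0},{"tx":0,"ty":0,"tz":0,"wx":0,"wy":0,"wz":0},{"tx":0,"ty":0,"tz":0,"wx":0,"wy":0,"wz":0},{"tx":0,"ty":0,"tz":0,"wx":0,"wy":0,"wz":0},{"tx":0,"ty":0,"tz":0,"wx":0,"wy":0,"wz":0}]' 50 25
```

```text
time: 4.5
position: [0.4869, 0.0036, 0.0499]
orientation: [[-0.002, 0.154, 0.988], [0.0, 0.988, -0.154], [-1.0, -0.0, -0.002]]
ft_force: [0.0, -0.4, -0.1]
gripper_width: 0.088
time: 5.25
position: [0.4883, 0.0025, 0.0514]
orientation: [[0.002, 0.156, 0.988], [0.001, 0.988, -0.156], [-1.0, 0.001, 0.001]]
ft_force: [-0.4, 0.9, 5.4]
gripper_width: 0.0591
```

```bash
python3 -m creep '[{"tx":0,"ty":0,"tz":5,"wx":0,"wy":0,"wz":0},{"tx":0,"ty":0,"tz":15,"wx":0,"wy":0,"wz":0},{"tx":0,"ty":0,"tz":25,"wx":0,"wy":0,"wz":0},{"tx":30,"ty":-4,"tz":25,"wx":0,"wy":0,"wz":0},{"tx":70,"ty":-10,"tz":25,"wx":0,"wy":0,"wz":0},{"tx":110,"ty":-16,"tz":25,"wx":0,"wy":0,"wz":0},{"tx":148,"ty":-22,"tz":25,"wx":0,"wy":0,"wz":0},{"tx":148,"ty":-22,"tz":25,"wx":0,"wy":0,"wz":0}]'
python3 - <<'E'
from h import *
f=grab("top"); print(proj(f,[.6364,-.019,.134]))
for r in bot.silhouettes("caddy","top")[:2]: ys,xs=np.nonzero(r["mask"]); print(xs.mean(),ys.mean(),len(xs))
f=grab("wrist"); save(f,"w2.png"); s=bot.state(); print(s["position"],s["ft_force"],s["gripper_width"])
E
```

```text
time: 6.25
position: [0.6385, -0.0209, 0.0764]
orientation: [[0.004, 0.159, 0.987], [0.0, 0.987, -0.159], [-1.0, 0.001, 0.004]]
ft_force: [-1.4, 0.0, -1.4]
gripper_width: 0.0588
[365.0769191  139.15096367]
358.97297297297297 152.73873873873873 222
[ 0.63401697 -0.01965866  0.07565081] [-0.81016514  0.32493299 -1.8247065 ] 0.058723263158123214
```

View pics/w2.png

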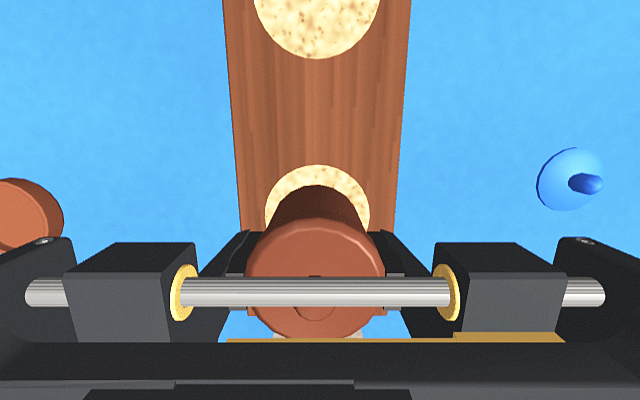

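The wrist view shows the caddy held upright over the front mat. I'll lower it gently.

```bash
python3 -m creep '[{"tx":0,"ty":0,"tz":-8,"wx":0,"wy":0,"wz":0},{"tx":0,"ty":0,"tz":-16,"wx":0,"wy":0,"wz":0},{"tx":0,"ty":0,"tz":-21,"wx":0,"wy":0,"wz":0},{"tx":0,"ty":0,"tz":-23,"wx":0,"wy":0,"wz":0},{"tx":0,"ty":0,"tz":-24,"wx":0,"wy":0,"wz":0},{"tx":0,"ty":0,"tz":-25,"wx":0,"wy":0,"wz":0},{"tx":0,"ty":0,"tz":-25,"wx":0,"wy":0,"wz":0}]'
```

```text
time: 7.28
position: [0.6362, -0.0198, 0.0515]
orientation: [[0.001, 0.156, 0.988], [-0.0, 0.988, -0.156], [-1.0, 0.0, 0.001]]
ft_force: [-0.4, 0.2, 4.2]
gripper_width: 0.0587
```

```bash
python3 -m creep '[{"tx":0,"ty":0,"tz":0,"wx":0,"wy":0,"wz":0},{"tx":0,"ty":0,"tz":0,"wx":0,"wy":0,"wz":0},{"tx":0,"ty":0,"tz":0,"wx":0,"wy":0,"wz":0},{"tx":0,"ty":0,"tz":0,"wx":0,"wy":0,"wz":0},{"tx":0,"ty":0,"tz":0,"wx":0,"wy":0,"wz":0}]' 88
python3 -m creep '[{"tx":0,"ty":0,"tz":20,"wx":0,"wy":0,"wz":0},{"tx":0,"ty":0,"tz":60,"wx":0,"wy":0,"wz":0},{"tx":0,"ty":0,"tz":110,"wx":0,"wy":0,"wz":0},{"tx":0,"ty":-20,"tz":150,"wx":0,"wy":0,"wz":0},{"tx":-20,"ty":-75,"tz":150,"wx":0,"wy":0,"wz":0},{"tx":-32,"ty":-130,"tz":150,"wx":0,"wy":0,"wz":0},{"tx":-32,"ty":-185,"tz":150,"wx":0,"wy":0,"wz":0},{"tx":-32,"ty":-238,"tz":150,"wx":0,"wy":0,"wz":0}]'
```

```text
time: 7.9
position: [0.6357, -0.0198, 0.0507]
orientation: [[-0.0, 0.156, 0.988], [0.0, 0.988, -0.156], [-1.0, 0.0, -0.0]]
ft_force: [-0.3, -0.5, 0.2]
gripper_width: 0.0882
time: 8.9
position: [0.6036, -0.2598, 0.2026]
orientation: [[0.002, 0.156, 0.988], [-0.001, 0.988, -0.156], [-1.0, -0.0, 0.002]]
ft_force: [0.5, -0.7, 0.1]
gripper_width: 0.088
```

```bash
python3 -m creep '[{"tx":0,"ty":0,"tz":-20,"wx":0,"wy":0,"wz":0},{"tx":0,"ty":0,"tz":-20,"wx":0,"wy":0,"wz":0},{"tx":0,"ty":0,"tz":-20,"wx":0,"wy":0,"wz":0}]'
cat > st.py <<'E'
from h import *
f=grab("top"); save(f,"top_after_caddy.png"); print("knob pred top",proj(f,[.6364,-.019,.108]))
f=grab("wrist"); save(f,"w3.png"); s=bot.state(); print(s["time"],s["position"])
print("stand pred",proj(f,[.603,-.258,.018]))
o=[]
for r in bot.silhouettes("stand","wrist")[:3]:
    ys,xs=np.nonzero(r["mask"]); print(r["score"],xs.mean(),ys.mean(),len(xs),atz(f,(xs.mean(),ys.mean()),.012))
E
python3 st.py
python3 - <<'E'
import cv2,numpy as np
a=cv2.imread("pics/top_after_caddy.png")[85:285,310:410]
b=cv2.imread("pics/w3.png")
cv2.imwrite("pics/c3.png",np.hstack([cv2.resize(a,(200,400),interpolation=cv2.INTER_CUBIC),cv2.resize(b,(600,375))[:,:,:] if 0 else cv2.copyMakeBorder(cv2.resize(b,(600,375)),0,25,0,0,0)]))
E
```

```text
time: 9.28
position: [0.6044, -0.2565, 0.1821]
orientation: [[0.001, 0.154, 0.988], [0.001, 0.988, -0.154], [-1.0, 0.001, 0.001]]
ft_force: [0.3, 0.4, 0.2]
gripper_width: 0.0881
knob pred top [363.3563795  141.82062114]
9.375 [ 0.60455192 -0.25664761  0.18204389]
stand pred [313.22046559 182.77766778]
0.84 311.49266247379455 180.36561844863732 2385 [ 0.60113363 -0.25977773  0.012     ]
0.75 533.7762068269036 106.13310442334881 24755 [ 0.55706157 -0.00810182  0.012     ]
```

View pics/c3.png

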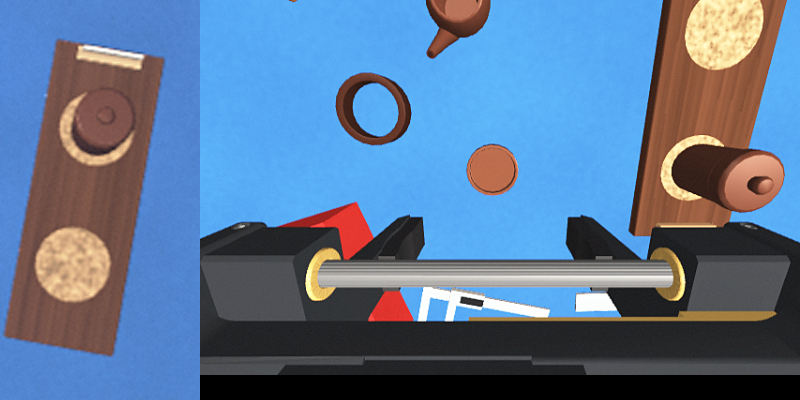

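Left: the caddy stands on the front mat, knob at (363.5,142.5) against (363.4,141.8) predicted, and the back mat is clear. Right: the stand is between the fingers, within 3 mm of prediction.

```bash
python3 - <<'E'
from h import *
obs=[]
for n in("top","scene"):
    f=grab(n)
    hsv=cv2.cvtColor(f["color"],cv2.COLOR_RGB2HSV)
    m=((hsv[...,0]>8)&(hsv[...,0]<25)&(hsv[...,2]>140)&(hsv[...,1]>60)).astype(np.uint8)
    k,lab,st,ce=cv2.connectedComponentsWithStats(cv2.morphologyEx(m,cv2.MORPH_CLOSE,np.ones((3,3))))
    c=proj(f,[.488,.004,.022]).astype(int); i=lab[c[1],c[0]]
    print(n,ce[i].round(1),st[i],atz(f,ce[i],.022).round(4)); obs.append((f,ce[i]))
print(tri(obs))
E
python3 -m creep '[{"tx":-2,"ty":-2,"tz":-50,"wx":0,"wy":0,"wz":0},{"tx":-2,"ty":-2,"tz":-100,"wx":0,"wy":0,"wz":0},{"tx":-2,"ty":-2,"tz":-140,"wx":0,"wy":0,"wz":0},{"tx":-2,"ty":-2,"tz":-165,"wx":0,"wy":0,"wz":0},{"tx":-2,"ty":-2,"tz":-175,"wx":0,"wy":0,"wz":0},{"tx":-2,"ty":-2,"tz":-179,"wx":0,"wy":0,"wz":0},{"tx":-2,"ty":-2,"tz":-179,"wx":0,"wy":0,"wz":0}]'
```

```text
top [345.9 216.8] [ 327  198   39   38 1132] [0.4891 0.0051 0.022 ]
scene [297.3 195.8] [282 174  39  42 652] [0.4867 0.0069 0.022 ]
[0.48922037 0.00540995 0.02468326]
time: 10.4
position: [0.6024, -0.2599, 0.0026]
orientation: [[0.001, 0.156, 0.988], [-0.0, 0.988, -0.156], [-1.0, -0.0, 0.001]]
ft_force: [-0.7, 0.2, 0.3]
gripper_width: 0.088
```

```bash
python3 -m creep '[{"tx":0,"ty":0,"tz":0,"wx":0,"wy":0,"wz":0},{"tx":0,"ty":0,"tz":0,"wx":0,"wy":0,"wz":0},{"tx":0,"ty":0,"tz":0,"wx":0,"wy":0,"wz":0},{"tx":0,"ty":0,"tz":0,"wx":0,"wy":0,"wz":0},{"tx":0,"ty":0,"tz":0,"wx":0,"wy":0,"wz":0},{"tx":0,"ty":0,"tz":0,"wx":0,"wy":0,"wz":0}]' 56 20
python3 -m creep '[{"tx":0,"ty":0,"tz":5,"wx":0,"wy":0,"wz":0},{"tx":0,"ty":0,"tz":15,"wx":0,"wy":0,"wz":0},{"tx":0,"ty":0,"tz":35,"wx":0,"wy":0,"wz":0},{"tx":0,"ty":0,"tz":60,"wx":0,"wy":0,"wz":0},{"tx":0,"ty":0,"tz":60,"wx":0,"wy":0,"wz":0}]'
python3 - <<'E'
from h import *
f=grab("wrist"); save(f,"w4.png"); s=bot.state(); print(s["position"],s["ft_force"],s["gripper_width"])
E
```

```text
time: 11.15
position: [0.602, -0.2599, 0.0022]
orientation: [[0.001, 0.156, 0.988], [-0.0, 0.988, -0.156], [-1.0, -0.0, 0.001]]
ft_force: [-1.2, 0.7, 5.5]
gripper_width: 0.062
time: 11.78
position: [0.6037, -0.2604, 0.0647]
orientation: [[0.005, 0.156, 0.988], [-0.001, 0.988, -0.156], [-1.0, -0.001, 0.005]]
ft_force: [-0.1, -0.1, -0.6]
gripper_width: 0.062
[ 0.60250549 -0.26009943  0.06316778] [-0.44697713  0.41024817 -0.54143678] 0.06231081986202242
```

View pics/w4.png

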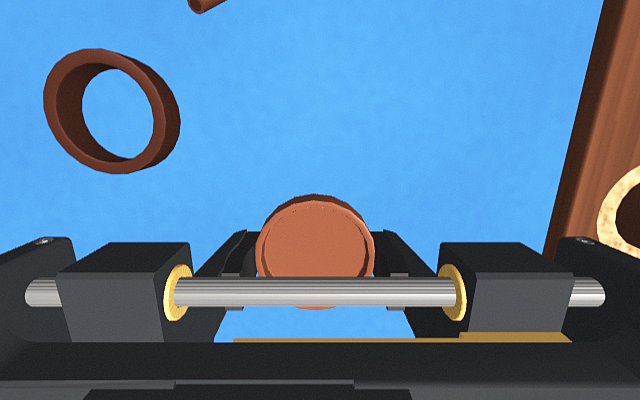

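```bash
python3 - <<'E'
from h import *
f=grab("wrist"); s=bot.state(); p=s["position"]; print(p)
a=np.radians(-8.9); ux=np.array([np.cos(a),np.sin(a),0]); uy=np.array([-np.sin(a),np.cos(a),0])
for dx in(-8,-4,0,4,8):
    c=np.array([p[0],p[1],p[2]+.016])+ux*dx/1000
    q=np.array([proj(f,c+.032*(ux*np.cos(t)+uy*np.sin(t))) for t in np.linspace(0,6.28,100)])
    print(dx,q.min(0).round(1),q.max(0).round(1))
E
```

```text
[ 0.60165737 -0.25987504  0.06207854]
-8 [252.9 181.8] [377.2 296.4]
-4 [253.4 189.8] [376.8 302.7]
0 [253.8 197.7] [376.3 308.9]
4 [254.3 205.5] [375.8 315. ]
8 [254.8 213.1] [375.4 321. ]
```

Stand held level and centred, agreeing with the projection. I'll carry it to the back mat.

```bash
python3 -m creep '[{"tx":-17,"ty":40,"tz":0,"wx":0,"wy":0,"wz":0},{"tx":-38,"ty":90,"tz":0,"wx":0,"wy":0,"wz":0},{"tx":-60,"ty":140,"tz":0,"wx":0,"wy":0,"wz":0},{"tx":-81,"ty":190,"tz":0,"wx":0,"wy":0,"wz":0},{"tx":-100,"ty":235,"tz":0,"wx":0,"wy":0,"wz":0},{"tx":-113,"ty":265,"tz":0,"wx":0,"wy":0,"wz":0},{"tx":-113,"ty":265,"tz":0,"wx":0,"wy":0,"wz":0},{"tx":-113,"ty":265,"tz":0,"wx":0,"wy":0,"wz":0}]'
python3 -m creep '[{"tx":0,"ty":0,"tz":-10,"wx":0,"wy":0,"wz":0},{"tx":0,"ty":0,"tz":-20,"wx":0,"wy":0,"wz":0},{"tx":0,"ty":0,"tz":-30,"wx":0,"wy":0,"wz":0},{"tx":0,"ty":0,"tz":-34,"wx":0,"wy":0,"wz":0},{"tx":0,"ty":0,"tz":-36,"wx":0,"wy":0,"wz":0},{"tx":0,"ty":0,"tz":-37,"wx":0,"wy":0,"wz":0},{"tx":0,"ty":0,"tz":-38,"wx":0,"wy":0,"wz":0},{"tx":0,"ty":0,"tz":-38,"wx":0,"wy":0,"wz":0}]'
```

```text
time: 12.88
position: [0.4889, 0.0043, 0.0614]
orientation: [[-0.0, 0.157, 0.988], [-0.001, 0.988, -0.157], [-1.0, -0.001, -0.0]]
ft_force: [-0.9, -0.9, -1.4]
gripper_width: 0.0621
time: 13.88
position: [0.4889, 0.0053, 0.0241]
orientation: [[0.001, 0.156, 0.988], [0.0, 0.988, -0.156], [-1.0, 0.0, 0.001]]
ft_force: [-0.3, -0.2, 3.0]
gripper_width: 0.0624
```

```bash
python3 -m creep '[{"tx":0,"ty":0,"tz":0,"wx":0,"wy":0,"wz":0},{"tx":0,"ty":0,"tz":0,"wx":0,"wy":0,"wz":0},{"tx":0,"ty":0,"tz":0,"wx":0,"wy":0,"wz":0},{"tx":0,"ty":0,"tz":0,"wx":0,"wy":0,"wz":0},{"tx":0,"ty":0,"tz":0,"wx":0,"wy":0,"wz":0}]' 88
python3 -m creep '[{"tx":0,"ty":0,"tz":20,"wx":0,"wy":0,"wz":0},{"tx":0,"ty":0,"tz":60,"wx":0,"wy":0,"wz":0},{"tx":0,"ty":0,"tz":110,"wx":0,"wy":0,"wz":0},{"tx":-10,"ty":-40,"tz":140,"wx":0,"wy":0,"wz":-0.10},{"tx":-25,"ty":-100,"tz":150,"wx":0,"wy":0,"wz":-0.2},{"tx":-40,"ty":-160,"tz":150,"wx":0,"wy":0,"wz":-0.3},{"tx":-55,"ty":-215,"tz":150,"wx":0,"wy":0,"wz":-0.4},{"tx":-66,"ty":-270,"tz":150,"wx":0,"wy":0,"wz":-0.43}]'
python3 -m creep '[{"tx":0,"ty":0,"tz":0,"wx":0,"wy":0,"wz":0},{"tx":0,"ty":0,"tz":0,"wx":0,"wy":0,"wz":0}]'
python3 - <<'E'
from h import *
print(np.round(bot.state()["joints"],1))
f=grab("top"); save(f,"t5.png"); print("stand pred",proj(f,[.489,.005,.040]))
w=grab("wrist"); save(w,"w5.png"); print("pot rim pred",proj(w,[.4225,-.265,.05]),proj(w,[.4725,-.296,.057]))
b=cv2.imread("pics/w5.png");a=cv2.imread("pics/t5.png")[185:245,310:390]
cv2.imwrite("pics/c5.png",np.vstack([b,cv2.resize(a,None,fx=3,fy=3,interpolation=cv2.INTER_CUBIC)[:, :240].copy() if 0 else cv2.copyMakeBorder(cv2.resize(a,None,fx=3,fy=3,interpolation=cv2.INTER_CUBIC),0,0,0,400,0)]))
E
```

```text
time: 14.5
position: [0.4887, 0.0052, 0.0237]
orientation: [[-0.0, 0.156, 0.988], [0.0, 0.988, -0.156], [-1.0, 0.0, -0.0]]
ft_force: [0.1, -0.2, 0.1]
gripper_width: 0.0882
time: 15.5
position: [0.4217, -0.2664, 0.1738]
orientation: [[-0.0, 0.555, 0.832], [-0.0, 0.832, -0.555], [-1.0, -0.0, -0.0]]
ft_force: [1.3, -0.6, 0.6]
gripper_width: 0.0882
time: 15.75
position: [0.4227, -0.264, 0.1737]
orientation: [[0.0, 0.553, 0.833], [0.001, 0.833, -0.553], [-1.0, 0.001, -0.001]]
ft_force: [-0.2, -0.8, 0.1]
gripper_width: 0.088
[ 35.   36.3 -13.1 115.   15.3  30.4  67.4]
stand pred [346.57567847 217.04107164]
pot rim pred [312.81167853 193.27357749] [314.51648313 249.64939365]
```

View pics/c5.png

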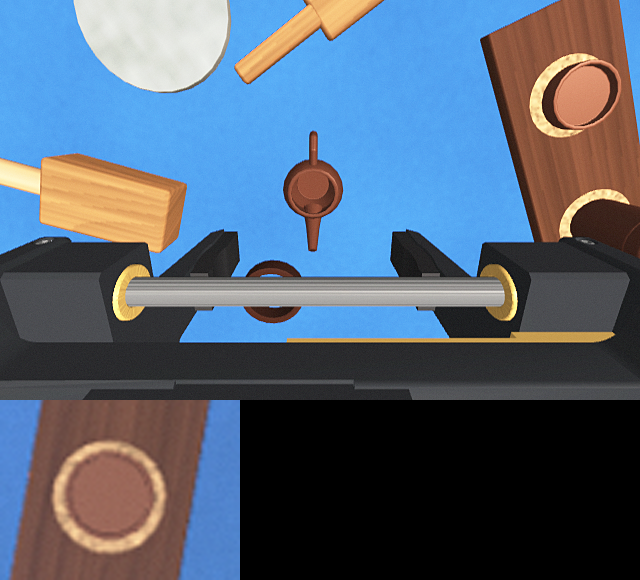

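Top crop: the stand is centred on the back mat, at (346.3,216.7) against (346.6,217.0) predicted. Wrist view: pot at (313,188), handle (313,133), spout tip (313,248), so the spout line is square to the jaws.

```bash
python3 -m creep '[{"tx":-1,"ty":0,"tz":-50,"wx":0,"wy":0,"wz":0},{"tx":-1,"ty":0,"tz":-100,"wx":0,"wy":0,"wz":0},{"tx":-1,"ty":0,"tz":-135,"wx":0,"wy":0,"wz":0},{"tx":-1,"ty":0,"tz":-155,"wx":0,"wy":0,"wz":0},{"tx":-1,"ty":0,"tz":-165,"wx":0,"wy":0,"wz":0},{"tx":-1,"ty":0,"tz":-165,"wx":0,"wy":0,"wz":0}]'
python3 -m creep '[{"tx":0,"ty":0,"tz":0,"wx":0,"wy":0,"wz":0},{"tx":0,"ty":0,"tz":0,"wx":0,"wy":0,"wz":0},{"tx":0,"ty":0,"tz":0,"wx":0,"wy":0,"wz":0},{"tx":0,"ty":0,"tz":0,"wx":0,"wy":0,"wz":0},{"tx":0,"ty":0,"tz":0,"wx":0,"wy":0,"wz":0},{"tx":0,"ty":0,"tz":0,"wx":0,"wy":0,"wz":0}]' 56 22
python3 -m creep '[{"tx":0,"ty":0,"tz":5,"wx":0,"wy":0,"wz":0},{"tx":0,"ty":0,"tz":20,"wx":0,"wy":0,"wz":0},{"tx":0,"ty":0,"tz":50,"wx":0,"wy":0,"wz":0},{"tx":0,"ty":0,"tz":80,"wx":0,"wy":0,"wz":0},{"tx":0,"ty":0,"tz":80,"wx":0,"wy":0,"wz":0},{"tx":0,"ty":0,"tz":80,"wx":0,"wy":0,"wz":0}]'
python3 - <<'E'
from h import *
w=grab("wrist"); save(w,"w6.png"); s=bot.state(); p=s["position"]; print(p,s["ft_force"],s["gripper_width"])
R=np.array(s["orientation"]); ux=R[:,2]; uy=R[:,1]
for dx in(-4,0,4):
    c=np.array([p[0],p[1],p[2]+.042])+ux*dx/1000   # rim
    q=np.array([proj(w,c+.0255*(ux*np.cos(t)+uy*np.sin(t))) for t in np.linspace(0,6.28,100)])
    print(dx,q.min(0).round(1),q.max(0).round(1))
E
```

```text
time: 16.6
position: [0.422, -0.2637, 0.0086]
orientation: [[-0.0, 0.552, 0.834], [0.001, 0.834, -0.552], [-1.0, 0.0, -0.001]]
ft_force: [-0.6, -0.2, 0.9]
gripper_width: 0.088
time: 17.35
position: [0.4221, -0.265, 0.0094]
orientation: [[0.001, 0.554, 0.833], [-0.0, 0.833, -0.554], [-1.0, 0.0, 0.001]]
ft_force: [-0.1, 0.1, 6.4]
gripper_width: 0.0635
time: 18.1
position: [0.4213, -0.2647, 0.0886]
orientation: [[-0.0, 0.554, 0.833], [0.0, 0.833, -0.554], [-1.0, -0.0, -0.0]]
ft_force: [-0.3, -0.1, -3.0]
gripper_width: 0.0631
[ 0.42110794 -0.26455464  0.08817017] [-0.93368507 -0.08023662 -2.08152055] 0.06316444755194223
-4 [255.2 222.2] [374.8 328.3]
0 [255.7 231.4] [374.2 335.6]
4 [256.3 240.5] [373.7 342.9]
```

View pics/w6.png

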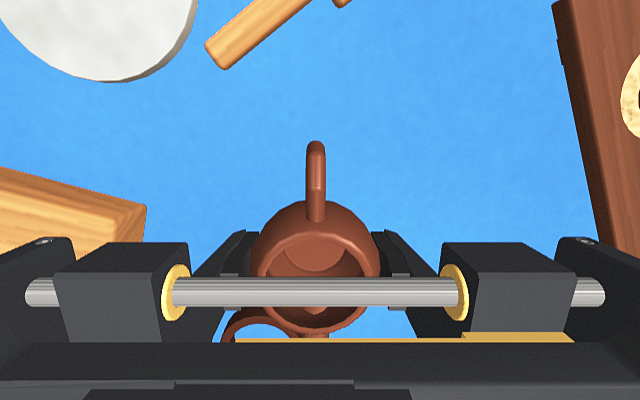

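Pot held level, rim matches the projection with zero offset. I'll carry it over the stand and turn it square across the board.

```bash
python3 -m creep '[{"tx":5,"ty":20,"tz":0,"wx":0,"wy":0,"wz":-0.1},{"tx":14,"ty":55,"tz":0,"wx":0,"wy":0,"wz":-0.25},{"tx":25,"ty":100,"tz":0,"wx":0,"wy":0,"wz":-0.42},{"tx":38,"ty":150,"tz":0,"wx":0,"wy":0,"wz":-0.6},{"tx":50,"ty":200,"tz":0,"wx":0,"wy":0,"wz":-0.78},{"tx":60,"ty":240,"tz":0,"wx":0,"wy":0,"wz":-0.95},{"tx":68,"ty":265,"tz":0,"wx":0,"wy":0,"wz":-1.08},{"tx":68,"ty":270,"tz":0,"wx":0,"wy":0,"wz":-1.14}]'
python3 -m creep '[{"tx":0,"ty":0,"tz":-10,"wx":0,"wy":0,"wz":0},{"tx":0,"ty":0,"tz":-20,"wx":0,"wy":0,"wz":0},{"tx":0,"ty":0,"tz":-25,"wx":0,"wy":0,"wz":0},{"tx":0,"ty":0,"tz":-25,"wx":0,"wy":0,"wz":0}]'
python3 - <<'E'
from h import *
s=bot.state(); print(s["position"])
w=grab("wrist"); save(w,"w7.png")
f=grab("scene"); save(f,"s7.png")
a=np.hstack([cv2.resize(cv2.imread("pics/w7.png"),(400,250)),cv2.resize(cv2.imread("pics/s7.png")[140:240,230:390],(400,250),interpolation=cv2.INTER_CUBIC)])
cv2.imwrite("pics/c7.png",a)
E
```

```text
time: 19.15
position: [0.4898, 0.0082, 0.0875]
orientation: [[-0.001, 0.988, -0.153], [0.001, -0.153, -0.988], [-1.0, -0.001, -0.0]]
ft_force: [-0.6, 0.4, -2.5]
gripper_width: 0.0634
time: 19.65
position: [0.4893, 0.0046, 0.0631]
orientation: [[-0.001, 0.988, -0.156], [-0.0, -0.156, -0.988], [-1.0, -0.001, 0.0]]
ft_force: [0.5, 0.2, -2.1]
gripper_width: 0.0631
[0.48926617 0.00464369 0.06311075]
```

View pics/c7.png

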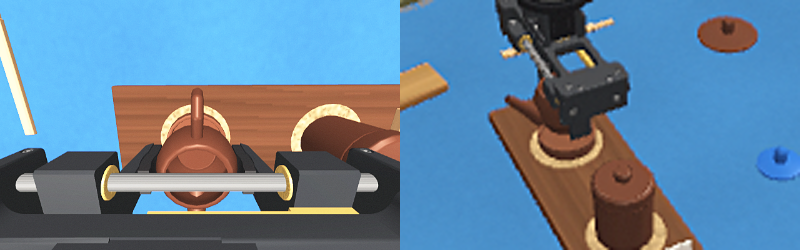

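The pot hangs above the stand, spout across the board, axes in line. I'll lower it.

```bash
python3 -m creep '[{"tx":0,"ty":0,"tz":-5,"wx":0,"wy":0,"wz":0},{"tx":0,"ty":0,"tz":-11,"wx":0,"wy":0,"wz":0},{"tx":0,"ty":0,"tz":-15,"wx":0,"wy":0,"wz":0},{"tx":0,"ty":0,"tz":-18,"wx":0,"wy":0,"wz":0},{"tx":0,"ty":0,"tz":-20,"wx":0,"wy":0,"wz":0},{"tx":0,"ty":0,"tz":-21,"wx":0,"wy":0,"wz":0},{"tx":0,"ty":0,"tz":-21,"wx":0,"wy":0,"wz":0}]'
```

```text
time: 20.62
position: [0.4897, 0.0052, 0.0427]
orientation: [[0.0, 0.988, -0.155], [-0.0, -0.155, -0.988], [-1.0, 0.0, 0.0]]
ft_force: [-0.4, 0.4, -2.3]
gripper_width: 0.0633
```

Not in contact yet (still carrying 2.3 N); down a little more.

```bash
python3 -m creep '[{"tx":0,"ty":0,"tz":-0.5,"wx":0,"wy":0,"wz":0},{"tx":0,"ty":0,"tz":-1,"wx":0,"wy":0,"wz":0},{"tx":0,"ty":0,"tz":-1.5,"wx":0,"wy":0,"wz":0},{"tx":0,"ty":0,"tz":-1.5,"wx":0,"wy":0,"wz":0}]'
```

```text
time: 21.12
position: [0.4898, 0.0053, 0.0423]
orientation: [[0.001, 0.988, -0.155], [0.0, -0.155, -0.988], [-1.0, 0.001, -0.001]]
ft_force: [-0.8, 0.1, 10.7]
gripper_width: 0.0638
```

```bash
python3 -m creep '[{"tx":0,"ty":0,"tz":0.7,"wx":0,"wy":0,"wz":0},{"tx":0,"ty":0,"tz":0.7,"wx":0,"wy":0,"wz":0}]'
python3 -m creep '[{"tx":0,"ty":0,"tz":0,"wx":0,"wy":0,"wz":0},{"tx":0,"ty":0,"tz":0,"wx":0,"wy":0,"wz":0},{"tx":0,"ty":0,"tz":0,"wx":0,"wy":0,"wz":0},{"tx":0,"ty":0,"tz":0,"wx":0,"wy":0,"wz":0},{"tx":0,"ty":0,"tz":0,"wx":0,"wy":0,"wz":0}]' 88
python3 -m creep '[{"tx":0,"ty":0,"tz":15,"wx":0,"wy":0,"wz":0},{"tx":0,"ty":0,"tz":50,"wx":0,"wy":0,"wz":0},{"tx":0,"ty":0,"tz":100,"wx":0,"wy":0,"wz":0},{"tx":0,"ty":0,"tz":130,"wx":0,"wy":0,"wz":0},{"tx":0,"ty":0,"tz":130,"wx":0,"wy":0,"wz":0}]'
python3 - <<'E'
from h import *
f=grab("top"); save(f,"t8.png"); w=grab("wrist"); save(w,"w8.png"); s=bot.state(); print(s["position"],s["time"])
print("pot rim pred wrist",proj(w,[.4895,.005,.083]))
g=grab("scene")
# lid: brown disc near (219,156): fit
p=np.array([.616,.288,.02])
for n,h in(("top",f),("scene",g)):
    lab=cv2.cvtColor(h["color"],cv2.COLOR_RGB2HSV); c=proj(h,p).astype(int)
    m=((h["color"][...,0].astype(int)>h["color"][...,2])).astype(np.uint8)
    k,L,st,ce=cv2.connectedComponentsWithStats(m); i=L[c[1],c[0]]; print(n,c,st[i],ce[i].round(2),atz(h,ce[i],.013).round(4))
# zooms: lid top, lid scene, pot scene, pot top
def z(h,c,r=24): c=np.array(c).astype(int); return cv2.resize(h["color"][c[1]-r:c[1]+r,c[0]-r:c[0]+r,::-1],(250,250),interpolation=cv2.INTER_CUBIC)
cs=[("lid",f,proj(f,p)),("lidS",g,proj(g,p)),("potS",g,proj(g,[.4895,.005,.06]))]
print([(a,np.array(c).astype(int)-24) for a,_,c in cs])
im=np.hstack([z(h,c) for _,h,c in cs]); b=cv2.resize(w["color"][:240,120:520,::-1],(550,330)); 
cv2.imwrite("pics/c8.png",np.vstack([im,cv2.copyMakeBorder(b,0,0,0,200,0)]))
E
```

```text
time: 21.38
position: [0.4898, 0.0053, 0.0424]
orientation: [[0.001, 0.988, -0.155], [0.0, -0.155, -0.988], [-1.0, 0.001, -0.0]]
ft_force: [-0.3, 1.2, 6.5]
gripper_width: 0.0631
time: 22.0
position: [0.4897, 0.0052, 0.0419]
orientation: [[0.0, 0.988, -0.155], [-0.0, -0.155, -0.988], [-1.0, 0.0, 0.0]]
ft_force: [0.1, 0.6, -0.6]
gripper_width: 0.0881
time: 22.62
position: [0.4911, 0.0053, 0.1747]
orientation: [[0.006, 0.988, -0.155], [0.0, -0.155, -0.988], [-1.0, 0.005, -0.001]]
ft_force: [0.0, 0.2, -0.9]
gripper_width: 0.0881
[0.48946388 0.00547231 0.17218702] 22.725
pot rim pred wrist [313.51907108 202.4565348 ]
top [217 155] [208 145  22  22 380] [218.83 155.85] [0.6162 0.2875 0.013 ]
scene [404 182] [395 179  17  13 159] [402.98 185.21] [0.6184 0.2819 0.013 ]
[('lid', array([193, 131])), ('lidS', array([380, 158])), ('potS', array([272, 162]))]
```

View pics/c8.png

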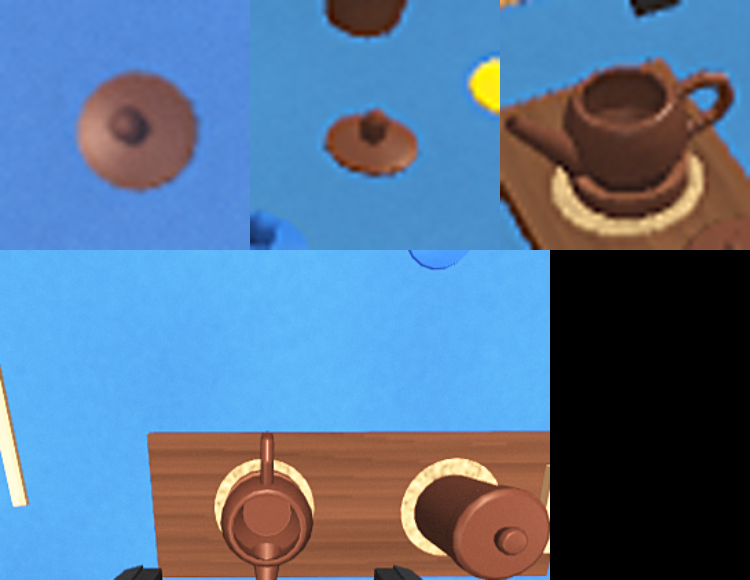

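The pot sits in the stand, spout and handle across the board; its mouth is at about wrist px (314,197) against (313.5,202), the usual small camera bias. The lid's disc is at top px (218.8,155.9), giving (0.616,0.2875).

```bash
python3 -m creep '[{"tx":10,"ty":20,"tz":0,"wx":0,"wy":0,"wz":0},{"tx":30,"ty":65,"tz":0,"wx":0,"wy":0,"wz":0},{"tx":52,"ty":115,"tz":0,"wx":0,"wy":0,"wz":0},{"tx":75,"ty":165,"tz":0,"wx":0,"wy":0,"wz":0},{"tx":98,"ty":217,"tz":0,"wx":0,"wy":0,"wz":0},{"tx":116,"ty":260,"tz":-10,"wx":0,"wy":0,"wz":0},{"tx":127,"ty":282,"tz":-32,"wx":0,"wy":0,"wz":0},{"tx":127,"ty":282,"tz":-62,"wx":0,"wy":0,"wz":0}]' 60
python3 -m creep '[{"tx":0,"ty":0,"tz":0,"wx":0,"wy":0,"wz":0},{"tx":0,"ty":0,"tz":0,"wx":0,"wy":0,"wz":0}]'
python3 - <<'E'
from h import *
w=grab("wrist"); save(w,"w9.png"); s=bot.state(); print(s["position"],np.round(s["joints"],1))
print("lid knob pred",proj(w,[.616,.2875,.032]),"disc pred",proj(w,[.616,.2875,.012]))
m=((w["color"][...,0].astype(int)>w["color"][...,2]+20)).astype(np.uint8); c=proj(w,[.616,.2875,.02]).astype(int)
k,L,st,ce=cv2.connectedComponentsWithStats(m); i=L[c[1],c[0]]; print(st[i],ce[i].round(1),atz(w,ce[i],.013).round(4))
E
```

```text
time: 23.78
position: [0.6164, 0.2903, 0.1074]
orientation: [[-0.001, 0.988, -0.152], [0.001, -0.152, -0.988], [-1.0, -0.001, -0.001]]
ft_force: [-0.2, -0.1, -0.1]
gripper_width: 0.0602
time: 24.02
position: [0.6169, 0.2864, 0.11]
orientation: [[-0.0, 0.988, -0.156], [-0.001, -0.156, -0.988], [-1.0, -0.0, 0.001]]
ft_force: [-0.2, -0.2, 0.1]
gripper_width: 0.0599
[0.61733232 0.28664662 0.11072554] [-38.2  54.   19.   85.8 -22.3  43.9 -19.4]
lid knob pred [313.21006573 204.73760331] disc pred [313.30684763 198.43320988]
[     0      0    640    277 141072] [287.5 133.1] [0.6034 0.3487 0.013 ]
```

View pics/w9.png

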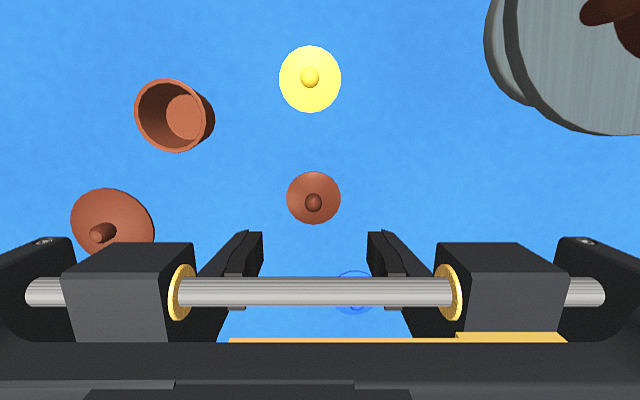

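Wrist view: brown lid's knob at (313.5,201) against (313,205), the usual bias; yellow, blue, cup and big lid are clear of the fingers.

```bash
python3 -m creep '[{"tx":-1,"ty":1,"tz":-30,"wx":0,"wy":0,"wz":0},{"tx":-1,"ty":1,"tz":-60,"wx":0,"wy":0,"wz":0},{"tx":-1,"ty":1,"tz":-80,"wx":0,"wy":0,"wz":0},{"tx":-1,"ty":1,"tz":-88,"wx":0,"wy":0,"wz":0},{"tx":-1,"ty":1,"tz":-92,"wx":0,"wy":0,"wz":0},{"tx":-1,"ty":1,"tz":-93,"wx":0,"wy":0,"wz":0},{"tx":-1,"ty":1,"tz":-93,"wx":0,"wy":0,"wz":0}]' 45
python3 -m creep '[{"tx":0,"ty":0,"tz":0,"wx":0,"wy":0,"wz":0},{"tx":0,"ty":0,"tz":0,"wx":0,"wy":0,"wz":0},{"tx":0,"ty":0,"tz":0,"wx":0,"wy":0,"wz":0},{"tx":0,"ty":0,"tz":0,"wx":0,"wy":0,"wz":0},{"tx":0,"ty":0,"tz":0,"wx":0,"wy":0,"wz":0},{"tx":0,"ty":0,"tz":0,"wx":0,"wy":0,"wz":0},{"tx":0,"ty":0,"tz":0,"wx":0,"wy":0,"wz":0}]' 8 12
```

```text
time: 24.95
position: [0.6162, 0.2884, 0.0177]
orientation: [[0.001, 0.988, -0.155], [0.0, -0.155, -0.988], [-1.0, 0.001, -0.001]]
ft_force: [-0.3, -0.3, 0.5]
gripper_width: 0.045
time: 25.82
position: [0.6157, 0.2883, 0.017]
orientation: [[0.0, 0.988, -0.155], [0.0, -0.155, -0.988], [-1.0, 0.0, -0.0]]
ft_force: [-0.5, -0.1, 1.5]
gripper_width: 0.0143
```

```bash
python3 -m creep '[{"tx":0,"ty":0,"tz":5,"wx":0,"wy":0,"wz":0},{"tx":0,"ty":0,"tz":25,"wx":0,"wy":0,"wz":0},{"tx":0,"ty":0,"tz":60,"wx":0,"wy":0,"wz":0},{"tx":0,"ty":0,"tz":100,"wx":0,"wy":0,"wz":0},{"tx":0,"ty":0,"tz":120,"wx":0,"wy":0,"wz":0},{"tx":0,"ty":0,"tz":120,"wx":0,"wy":0,"wz":0}]'
python3 - <<'E'
from h import *
w=grab("wrist"); save(w,"w10.png"); s=bot.state(); p=s["position"]; print(p,s["ft_force"],s["gripper_width"])
R=np.array(s["orientation"]); ux=R[:,2]; uy=R[:,1]
for dx in(-4,0,4):
    c=np.array([p[0],p[1],p[2]-.009])+ux*dx/1000   # cap lower edge 8 up: tip 17
    q=np.array([proj(w,c+.0255*(ux*np.cos(t)+uy*np.sin(t))) for t in np.linspace(0,6.28,100)])
    print(dx,q.min(0).round(1),q.max(0).round(1))
E
```

```text
time: 26.58
position: [0.6167, 0.2886, 0.1389]
orientation: [[0.003, 0.988, -0.155], [0.002, -0.155, -0.988], [-1.0, 0.003, -0.002]]
ft_force: [-0.8, 0.3, -1.1]
gripper_width: 0.0142
[0.61551396 0.28835452 0.13710049] [-0.07677782  0.21286333 -1.24325328] 0.014367991531257368
-4 [270.7 192. ] [354.3 269.9]
0 [271.  198.6] [354.  275.5]
4 [271.3 205. ] [353.8 281. ]
```

View pics/w10.png

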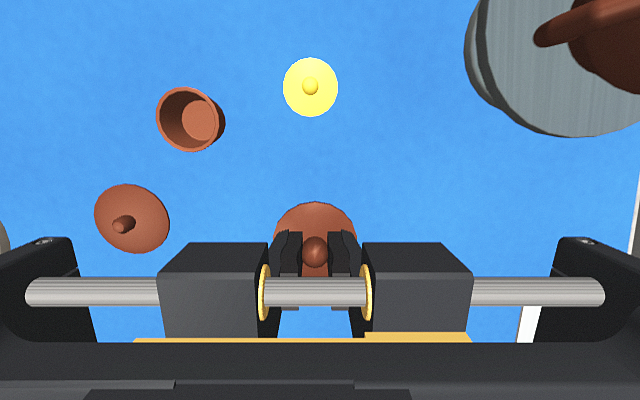

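Lid held level by its knob, cap edge at row ~201 against 199 predicted, so about 1 mm off. I'll take it over the pot and check in one composite: the pot from above now, then the lid hovering.

```bash
python3 -c "
from h import *
f=grab('top'); save(f,'t11.png'); print(proj(f,[.4895,.005,.083]),proj(f,[.4895,.005+.01,.083]))"
python3 -m creep '[{"tx":-10,"ty":-20,"tz":0,"wx":0,"wy":0,"wz":0},{"tx":-30,"ty":-65,"tz":0,"wx":0,"wy":0,"wz":0},{"tx":-52,"ty":-115,"tz":0,"wx":0,"wy":0,"wz":0},{"tx":-75,"ty":-165,"tz":0,"wx":0,"wy":0,"wz":0},{"tx":-98,"ty":-217,"tz":0,"wx":0,"wy":0,"wz":0},{"tx":-116,"ty":-260,"tz":0,"wx":0,"wy":0,"wz":0},{"tx":-126,"ty":-282,"tz":0,"wx":0,"wy":0,"wz":0},{"tx":-126,"ty":-282,"tz":0,"wx":0,"wy":0,"wz":0}]'
python3 -m creep '[{"tx":0,"ty":0,"tz":-12,"wx":0,"wy":0,"wz":0},{"tx":0,"ty":0,"tz":-24,"wx":0,"wy":0,"wz":0},{"tx":0,"ty":0,"tz":-29,"wx":0,"wy":0,"wz":0},{"tx":0,"ty":0,"tz":-29,"wx":0,"wy":0,"wz":0},{"tx":0,"ty":0,"tz":-29,"wx":0,"wy":0,"wz":0}]'
python3 - <<'E'
from h import *
w=grab("wrist"); g=grab("scene"); s=bot.state(); print(s["position"])
t=cv2.imread("pics/t11.png")
c=proj(g,[.4895,.005,.085]).astype(int); print(c)
A=cv2.resize(t[190:240,320:370],(400,400),interpolation=cv2.INTER_CUBIC)
B=cv2.resize(g["color"][c[1]-25:c[1]+25,c[0]-25:c[0]+25,::-1],(400,400),interpolation=cv2.INTER_CUBIC)
C=cv2.resize(w["color"][100:340,220:420,::-1],(167,200))
im=np.hstack([A,B]); cv2.imwrite("pics/c11.png",np.vstack([im,cv2.copyMakeBorder(C,0,0,0,633,0)]))
E
```

```text
[348.24895678 217.1305193 ] [343.22912348 217.0012588 ]
time: 27.68
position: [0.488, 0.0043, 0.136]
orientation: [[-0.003, 0.987, -0.159], [-0.001, -0.159, -0.987], [-1.0, -0.003, 0.001]]
ft_force: [-0.2, 0.9, -0.1]
gripper_width: 0.0137
time: 28.3
position: [0.4899, 0.0064, 0.108]
orientation: [[0.0, 0.988, -0.155], [-0.0, -0.155, -0.988], [-1.0, 0.0, -0.0]]
ft_force: [0.6, -0.2, -0.8]
gripper_width: 0.014
[0.48996906 0.0062428  0.10824217]
[295 179]
```

View pics/c11.png

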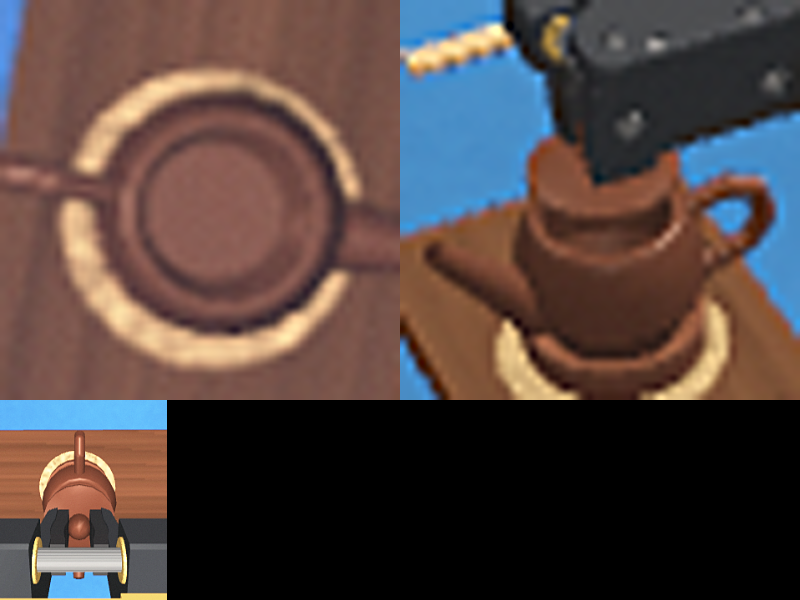

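Top crop: mouth centre ≈ (348.7,216.9) against (348.2,217.1) predicted. The scene crop shows the lid level and in line above the mouth. I'll lower it slowly.

```bash
python3 -m creep '[{"tx":0,"ty":-0.5,"tz":-3,"wx":0,"wy":0,"wz":0},{"tx":0,"ty":-0.5,"tz":-6,"wx":0,"wy":0,"wz":0},{"tx":0,"ty":-0.5,"tz":-8,"wx":0,"wy":0,"wz":0},{"tx":0,"ty":-0.5,"tz":-9.5,"wx":0,"wy":0,"wz":0},{"tx":0,"ty":-0.5,"tz":-11,"wx":0,"wy":0,"wz":0},{"tx":0,"ty":-0.5,"tz":-12,"wx":0,"wy":0,"wz":0},{"tx":0,"ty":-0.5,"tz":-12,"wx":0,"wy":0,"wz":0}]'
python3 -m creep '[{"tx":0,"ty":0,"tz":-1,"wx":0,"wy":0,"wz":0},{"tx":0,"ty":0,"tz":-2,"wx":0,"wy":0,"wz":0},{"tx":0,"ty":0,"tz":-2.5,"wx":0,"wy":0,"wz":0},{"tx":0,"ty":0,"tz":-2.5,"wx":0,"wy":0,"wz":0}]'
```

```text
time: 29.28
position: [0.4897, 0.0058, 0.0959]
orientation: [[-0.0, 0.988, -0.155], [0.0, -0.155, -0.988], [-1.0, -0.0, -0.0]]
ft_force: [-0.1, 0.4, -0.0]
gripper_width: 0.0141
time: 29.78
position: [0.4897, 0.0057, 0.0934]
orientation: [[-0.0, 0.988, -0.155], [-0.0, -0.155, -0.988], [-1.0, -0.0, 0.0]]
ft_force: [-0.4, 0.1, 0.7]
gripper_width: 0.0142
```

```bash
python3 -m creep '[{"tx":0,"ty":0,"tz":-0.5,"wx":0,"wy":0,"wz":0},{"tx":0,"ty":0,"tz":-1,"wx":0,"wy":0,"wz":0},{"tx":0,"ty":0,"tz":-1,"wx":0,"wy":0,"wz":0}]'
```

```text
time: 30.15
position: [0.4897, 0.0057, 0.0924]
orientation: [[-0.0, 0.988, -0.155], [-0.0, -0.155, -0.988], [-1.0, -0.0, 0.0]]
ft_force: [0.8, -0.2, 0.2]
gripper_width: 0.0141
```

```bash
python3 -m creep '[{"tx":0,"ty":0,"tz":-0.5,"wx":0,"wy":0,"wz":0},{"tx":0,"ty":0,"tz":-1,"wx":0,"wy":0,"wz":0},{"tx":0,"ty":0,"tz":-1,"wx":0,"wy":0,"wz":0}]'
```

```text
time: 30.52
position: [0.4898, 0.0057, 0.0917]
orientation: [[0.0, 0.988, -0.155], [0.0, -0.155, -0.988], [-1.0, 0.0, -0.0]]
ft_force: [-0.3, 0.0, 3.8]
gripper_width: 0.0142
```

Contact (3.8 N) at the expected height. I'll release, rise and look.

```bash
python3 -m creep '[{"tx":0,"ty":0,"tz":0.3,"wx":0,"wy":0,"wz":0},{"tx":0,"ty":0,"tz":0.3,"wx":0,"wy":0,"wz":0},{"tx":0,"ty":0,"tz":0.3,"wx":0,"wy":0,"wz":0},{"tx":0,"ty":0,"tz":0.3,"wx":0,"wy":0,"wz":0}]' 44
python3 -m creep '[{"tx":0,"ty":0,"tz":10,"wx":0,"wy":0,"wz":0},{"tx":0,"ty":0,"tz":35,"wx":0,"wy":0,"wz":0},{"tx":0,"ty":0,"tz":80,"wx":0,"wy":0,"wz":0},{"tx":0,"ty":40,"tz":110,"wx":0,"wy":0,"wz":0},{"tx":0,"ty":90,"tz":120,"wx":0,"wy":0,"wz":0},{"tx":0,"ty":140,"tz":120,"wx":0,"wy":0,"wz":0},{"tx":0,"ty":180,"tz":120,"wx":0,"wy":0,"wz":0},{"tx":0,"ty":180,"tz":120,"wx":0,"wy":0,"wz":0}]'
python3 - <<'E'
from h import *
t=grab("top"); g=grab("scene"); s=bot.state(); print(s["position"],s["time"])
c=proj(g,[.4895,.005,.06]).astype(int); k=proj(t,[.4895,.005,.105]);kg=proj(g,[.4895,.005,.107])
print("top knob pred in crop",(k-[310,180])*5, "scene",(kg-(c-30))*400/60, "cap centre top",(proj(t,[.4895,.005,.083])-[310,180])*5)
A=cv2.resize(t["color"][180:260,310:390,::-1],(400,400),interpolation=cv2.INTER_CUBIC)
B=cv2.resize(g["color"][c[1]-30:c[1]+30,c[0]-30:c[0]+30,::-1],(400,400),interpolation=cv2.INTER_CUBIC)
cv2.imwrite("pics/c12.png",np.hstack([A,B]))
E
```

```text
time: 31.02
position: [0.4897, 0.0057, 0.0917]
orientation: [[-0.0, 0.988, -0.155], [-0.0, -0.155, -0.988], [-1.0, -0.0, 0.0]]
ft_force: [0.4, 0.3, 0.2]
gripper_width: 0.044
time: 32.02
position: [0.4891, 0.1901, 0.212]
orientation: [[0.0, 0.989, -0.148], [0.002, -0.148, -0.989], [-1.0, -0.0, -0.002]]
ft_force: [-0.0, -0.3, -0.4]
gripper_width: 0.0441
[0.48949615 0.1853893  0.21210901] 32.125
top knob pred in crop [195.90789145 186.56544944] scene [194.37852977 110.20444793] cap centre top [191.24478388 185.6525965 ]
```

View pics/c12.png

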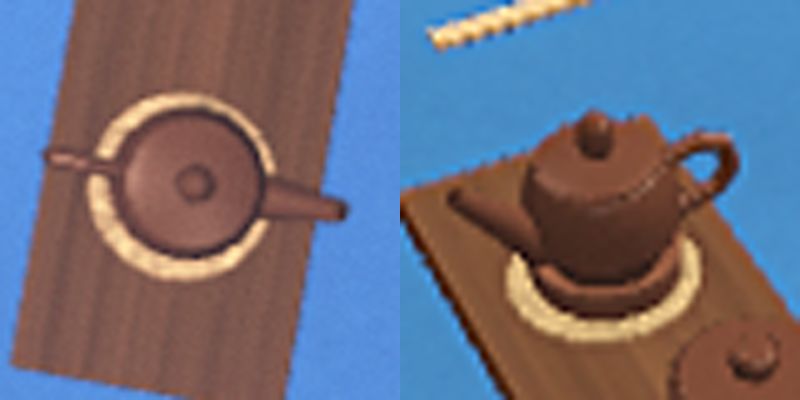

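The lid sits flat and fully home: its knob is at crop (195,185) against (196,187) predicted. The spout and handle lie square across the board.

```bash
python3 -m creep '[{"tx":0,"ty":0,"tz":0,"wx":0,"wy":0,"wz":0},{"tx":0,"ty":0,"tz":0,"wx":0,"wy":0,"wz":0},{"tx":0,"ty":0,"tz":0,"wx":0,"wy":0,"wz":0}]'; python3 -c "
from rig import bot
print(bot.job_done(),bot.state()['time'])"
```

```text
time: 32.5
position: [0.4898, 0.185, 0.2118]
orientation: [[0.0, 0.988, -0.157], [-0.0, -0.157, -0.988], [-1.0, 0.0, 0.0]]
ft_force: [-0.7, 0.1, 0.2]
gripper_width: 0.0444
the job is handed in; nothing more can be done
the job is handed in; nothing more can be done
```

The job is handed in at about 32.5 s of the 109 s allowed. The caddy is on the front mat and the stand on the back mat. The small teapot sits in the stand's hollow with its spout and handle across the board, and the small lid is in its mouth. Nothing was dropped, and the fingers never went near the cup or the big lid. The hand-in gave no verdict.

- **Caddy:** after release its knob was within 1 px (about 2 mm) of where it should be.
- **Stand:** in the top view it was centred on the back mat to within about 1 mm.
- **Teapot and lid:** the last top and scene views show the pot seated and square, with the lid flat. The lid's knob was within 2 mm of the prediction. The lid met resistance at the expected seated height, within about 1 mm.
- **Disagreements:** the wrist camera read 2–3 mm off throughout, so I relied on the top and scene views. The gripper opening for the stand read 62 mm instead of 64 mm, although its rim position matched the prediction.
- **Not checked:** I did not measure the front caddy, the cup or the big lid again after the last step.

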